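# Nip the board in the preheater and wind up its run timer

### The arm

A 7-joint arm with a two-finger parallel gripper is mounted at the origin on the work surface. World frame = base frame: x ahead of the robot, y to its left, z up, the work surface at z = 0. Lengths are in mm, angles in rad, forces in N, time in s.
With the tool pointing down it reaches from about 425 to 800 mm from the base axis. Payload 8.3 kg.
Tool frame: the origin (TCP) lies on the centre line of the jaws, within the pads' length; the fingertips stand 19 mm ahead of it and the grasp point (between the pads) is the TCP; z points along the fingers, y is the line along which they close (so a half turn about z gives the same grasp; the last joint's range is limited). The gripper opens to 85 mm and grips with 20 to 120 N. Pads are 22 mm wide; open, the fingers measure 114 mm over their backs; the gripper's body (76 mm by 85 mm) begins 54 mm behind the grasp point. The pads swing forward as they close: fully open they stand 13 mm farther back than shut.
Start: joints at [-1.317, 0.383, 0.016, 1.37, -0.006, 1.388, -0.046], TCP at [194.652, 593.896, 219.979] pointing down, gripper open.
Joint ranges: [-2.95, 2.95], [-0.25, 2.06], [-1.52, 1.56], [0.18, 2.33], [-1.44, 4.58], [0.02, 2.06], [-3.01, 3.01]. Speed limits (rad/s): [2.39, 2.39, 3.01, 3.01, 3.14, 3.14, 3.14].

### API

Orientations are given as a unit quaternion [x, y, z, w].
In Python, from station import arm gives the robot as it stands. The module is installed in compiled form; this text tells all that it offers.
- The arm moves only by the tool jog_arm, never from a script. Its argument "moves" is a list of rows, each a list of 7 numbers: the turn, a rotation vector about the tool's x, y, z in degrees, then the shift along the tool's x, y, z in cm, then the opening in per cent of the stroke, from 0 (shut) to 100 (fully open). A call has 1 to 20 rows; each row is the pose to reach, as a shift and turn from the pose commanded when the call began, along the tool's axes at that moment; what a row does not reach only later rows make up. A row lasts 1/10 s, in which the tool goes at most 50 mm and 8.59 degrees, less where a joint would pass 70% of its speed; a pose out of reach is approached as far as the arm can. A call with a gripper value outside its range is refused whole. The fingers move at their own pace and stop on an object; the grip force is fixed at half the most. Time passes only in rows, so rows that repeat a pose let the fingers close. It gives the time, the measured TCP pose, the force, the opening and the grip force at its end, in the units of the state.
- arm.state(): the state, without advancing time (a new reading comes with each control period).
- arm.capture(name): name is "scene" or "top" or "wrist"; returns a dict with "pixels" (400x640x3 uint8, blue, green, red), "fx", "fy", "cx", "cy" (pixels), "R" (3x3) and "t" (3): a world point X has camera coordinates R X + t. Camera axes: x right, y down, z forward; pixel columns grow to the right and rows downward; lengths in mm; the calibration is good to about 2 mm. A picture is of the moment at which its call begins. There is no depth.
- arm.sign_off(): hands the job in; it is judged then, once.
The state is a dict: "clock": time; "joints": joint angles; "joint_velocities": joint speeds; "joint_efforts": joint torques, N m; "eef_pos": TCP position; "tool_rot": TCP orientation; "contact_force": force on the tool from outside, world axes, zero at the start; "ft_torque": the same for the moment, N m; "width": finger opening in mm; "grip_force": force on a finger pad.
Only numpy, scipy, OpenCV 4.12 (cv2) and the standard library are available. Lean on these libraries where they do the work, as an engineer would, in place of code of your own. Each camera call takes 0.05 s, during which the arm holds its last target. There are 200 camera calls.

### The job

Get this circuit board ready for preheating: push the preheater's board-width slide along by its upright grip until it comes to its stop, with the board squared up and firmly nipped between the slide and the fixed rail, but not crushed. Then wind the preheater's spring timer clockwise as far as it goes. Let go of everything, and leave the two small spare boards and the tin that lie on the preheater where they are.

Things in the scene. Friction and masses are not known exactly. Their poses are not given: they have to be found in the camera images.
- preheater: Fixed flat black steel board preheater, 310 mm deep (x) by 475 mm wide (y), deck 60 mm above the bench. Origin on the bench under the middle of its glass heating field; x points to its back, y (level, turned up to 0.25 rad) along its two 12 mm guide rods (at x = -105 and 105, 74 mm up; end blocks 88 mm up, y = -199 to -181 and 101 to 119). Thin middle bars carry the board, 85 mm up.
- width_slide: Board-width slide: cross rail, 240 mm long in x, that runs along the preheater's y; +y closes it on the board. Axes as the preheater's. Origin: centre of its upright black grip plate, 64 (x) by 10 (y) by 45 mm high, 100 to 145 mm above the bench. Rail top is 101 mm up, 5 mm to -y to 11 mm to +y of the origin; the face that meets the board is 7 mm to +y. Space behind the grip (-y) is free.
- push_face (a point): Centre of the -y face of the slide's grip plate, 122.5 mm above the bench, where it is pushed to +y. The slide drags with a steady 5 N, moves 40 to 75 mm in all, stays where it is left, and keeps up to 5 N of nip by its drag. With the board against the fixed rail it stops dead: 12 to 18 N on the grip there nips the board well; over 35 N on the board crushes it.
- fixed_rail: Fixed aluminium rail, 240 mm long in x, at the +y end of the heating field, top 101 mm above the bench. Origin in the middle of its upright face that meets the board, 87 mm above the bench. Axes as the preheater's.
- board: Loose green circuit board with chips and a finned heat sink: 160 (x) by 110 (y) by 3.5 mm, parts up to 24 mm high, 0.13 to 0.25 kg. It lies flat on the thin bars between slide and fixed rail, a little askew, 5 to 25 mm short of the fixed rail. Origin under its centre, 85 mm above the bench; y roughly along the preheater's y. Pushed by the slide it squares itself against the fixed rail.
- timer (a joint): Angle of the spring timer's knob, on the preheater's control panel beyond the fixed rail. 0: run down; grows as it is wound clockwise seen from above; 4.7 rad: fully wound, solid stop. Starts at 0 to 0.5. Winding takes 0.12 Nm at first, rising to 0.21 Nm at the stop. Let go, it stays where it is.
- timer_grip (a point): Point on the timer's upright axis at grip height, 92 mm above the bench. The knob is a straight black bar 62 mm long (this point's x, turns with the knob) and 13 mm thick (its y), from 70 to 100 mm above the bench, on a 68 mm round skirt (top 70 mm up). At timer 0 the bar lies along the preheater's x. Nothing stands within 60 mm of the axis.
- sample_a: Small spare circuit board, 40 by 78 by 3 mm, lying on the preheater's front deck; leave alone.
- sample_b: Second small spare circuit board, 40 by 78 by 3 mm, on the preheater's front deck; leave alone.
- tip_tin: Round steel tin, 49 mm wide, 24 mm high, on the control panel behind the timer; leave alone.

How it is judged:
By the outcome, as a careful person would: the job done as asked, in the order asked, and still so for the second after the job is handed in, with the robot touching nothing.
It also fails if it takes over 72 s, if anything falls off the work surface, if the arm or the gripper's body presses on something with over 40 N, if the wrist force passes 120 N, or if a joint passes its speed limit or range.

## Working session

There is one attempt and no reset: what is moved stays moved. The work goes in short steps, Python scripts to look and compute and a tool call to move; the robot and the scene stay as the last step left them, time stands still between calls to the robot, and variables do not carry over. Pictures are saved under pics/ and viewed, at most 10 in all, crops included, and the job is handed in when it is done.

Besides the shell and the picture viewer there is one more tool, called after "Emit:" as a command line: name --pt "numbers of a row" for each row, then --argument value for the rest. jog_arm: Moves the arm, as the interface text tells. Its arguments: {"type":"object","properties":{"moves":{"type":"array"}},"required":["moves"]}

```bash
mkdir -p pics
python3 - <<'E'
from station import arm
import cv2,json
s=arm.state();print({k:(v if not hasattr(v,'tolist') else v.tolist()) for k,v in s.items()})
for n in("scene","top"):
    c=arm.capture(n);cv2.imwrite(f"pics/{n}0.png",c["pixels"]);print(n,c["fx"],c["cx"],c["cy"],c["R"],c["t"])
E
```

```text
{'clock': 0.0, 'joints': [-1.3168881909482757, 0.38421313741432545, 0.01636622226067071, 1.3711722994669853, -0.00629995062373575, 1.3882015202047953, -0.04650539479655487], 'joint_velocities': [0.0004559022899076405, -2.52187325278275e-05, -0.0006728785334105575, 0.00012965437600882826, -0.0019375456756596562, 0.00034571934335158824, 0.002007579905197576], 'joint_efforts': [0.0003638338330347324, -62.76111602783203, 0.8447923511266708, -37.181514501571655, 0.016641495167277753, 0.014473394548986107, 3.068158207497618e-05], 'eef_pos': [194.50593785927686, 593.4026963782666, 218.98620828113917], 'tool_rot': [0.15771007312305882, 0.9874849806180509, -0.0009627748732173685, -0.00013767291228148384], 'contact_force': [-0.27115363168289797, -0.0541702539427159, 0.25006284239839627], 'ft_torque': [-0.026380800828341995, -0.014144190419827056, -0.0211430260625314], 'grip_force': 0.0, 'width': 85.3798026882548}
scene 479.7334433993024 324.77929156829435 207.4163820460117 [[-0.57100462  0.82093951 -0.00347033]
 [ 0.48584652  0.33451713 -0.80749702]
 [-0.66174533 -0.46277058 -0.58986144]] [ 264.54414451 -167.8590673  1292.36695812]
top 447.4620111311778 315.62367001114757 199.48207336986135 [[-0.00125342 -0.99961129 -0.0278513 ]
 [-0.98951969  0.00526133 -0.14430209]
 [ 0.14439253  0.02737854 -0.98914165]] [ 62.72978191 541.03251909 866.44265011]
```

View pics/scene0.png

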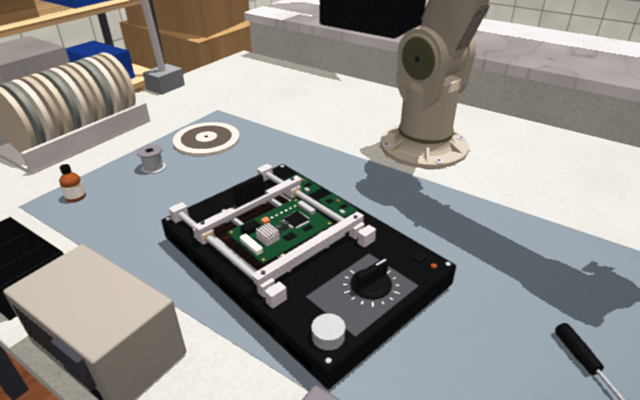

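View pics/top0.png

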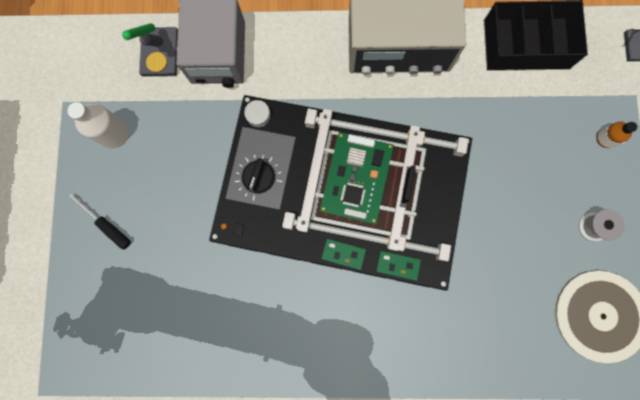

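The top view shows the preheater with its end blocks at about (312,118), (289,221), (462,146) and (445,253). The grip plate is near (408,185), the timer knob near (258,176), and the tin at (257,112). I'll zoom in for finer pixels.

Run:
```python
import cv2
i=cv2.imread("pics/top0.png")[90:295,205:477]
cv2.imwrite("pics/z0.png",cv2.resize(i,None,fx=2.9,fy=2.9,interpolation=cv2.INTER_CUBIC))
```

```text
(no output)
```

View pics/z0.png

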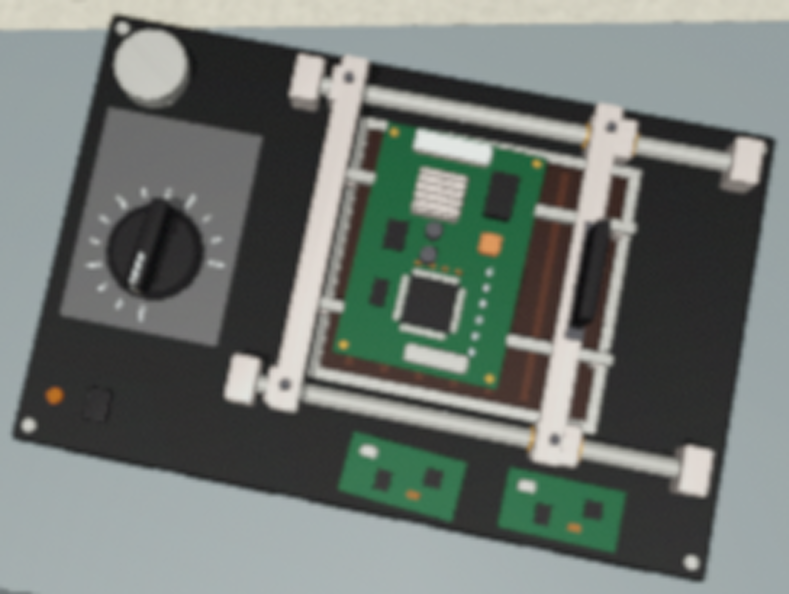

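```bash
cat > h.py <<'E'
import numpy as np
from scipy.optimize import least_squares
def ray(c,u,v,z):
    R=np.array(c["R"]);t=np.array(c["t"]);C=-R.T@t
    d=R.T@np.array([(u-c["cx"])/c["fx"],(v-c["cy"])/c["fy"],1]);return C+d*(z-C[2])/d[2]
E
python3 - <<'E'
from h import *
from station import arm
c=arm.capture("top")
Z=lambda u,v,z:ray(c,(u+.5)/2.9+204.5,(v+.5)/2.9+89.5,z)
cor=[Z(*p,60) for p in[(113,14),(775,138),(704,580),(12,437)]]
blk=[Z(*p,88) for p in[(309,74),(748,158),(697,466),(243,375)]]
def res(p):
    x,y,a,y1=p;M=np.array([[np.cos(a),-np.sin(a)],[np.sin(a),np.cos(a)]]);r=[]
    for P,q in zip(cor+blk,[(155,y1),(155,y1-475),(-155,y1-475),(-155,y1),(105,110),(105,-190),(-105,-190),(-105,110)]):
        r+=list(M@q+[x,y]-P[:2])
    return r
s=least_squares(res,[600,0,0,240]);x,y,a,y1=s.x;print(s.x,np.round(s.fun,1))
M=np.array([[np.cos(a),-np.sin(a)],[np.sin(a),np.cos(a)]])
for n,p in dict(screwT=(611,127,101),screwB=(555,440,101),gripTopR=(606,223,145),gripbotR=(585,322,145),fixscrew=(348,77,101),fixscrewB=(285,384,101),skirt=(155,252,70),barT=(163,199,100),barB=(142,290,100),tin=(151,63,84),b1=(390,125,88.5),b2=(545,160,88.5),b3=(497,388,88.5),b4=(337,350,88.5)).items():
    P=Z(*p);print(n,np.round(P[:2],1),np.round(M.T@(P[:2]-[x,y]),1))
print(-np.array(c["R"]).T@c["t"])
E
```

```text
[ 5.66484162e+02 -1.56199315e+01 -1.97971722e-01  2.60309358e+02] [ 11.9   0.6  13.7  -3.8   9.3  -4.5   7.6  -0.7 -11.3   3.5  -8.9   2.4
 -10.6   1.3 -11.7   1.3]
screwT [ 659.3 -132.2] [113.9 -96.1]
screwB [453.  -89.8] [-96.6 -95. ]
gripTopR [ 584.8 -118.2] [ 38.1 -97. ]
gripbotR [ 522.9 -103.4] [-25.5 -94.7]
fixscrew [695.5  41.5] [115.3  81.4]
fixscrewB [489.6  83.1] [-94.8  81.7]
skirt [583.3 174. ] [-20.8 189.2]
barT [613.1 164.5] [ 10.3 185.8]
barB [552.  177.4] [-52.2 186.4]
tin [712.7 176.8] [105.5 217.5]
b1 [665.8  13.4] [91.7 48. ]
b2 [640.6 -90.1] [ 87.3 -58.4]
b3 [487.6 -54.9] [-69.6 -54. ]
b4 [513.1  49.6] [-65.1  53.5]
[410.33311239  36.13691494 936.85374442]
```

Run:
```python
from h import *
from station import arm
c=arm.capture("top")
Z=lambda u,v,z:ray(c,(u+.5)/2.9+204.5,(v+.5)/2.9+89.5,z)
cor=[Z(*p,60) for p in[(113,14),(775,138),(704,580),(12,437)]]
blk=[Z(*p,88) for p in[(309,74),(748,158),(697,466),(243,375)]]
def res(p):
    x,y,a,y1,x1=p;M=np.array([[np.cos(a),-np.sin(a)],[np.sin(a),np.cos(a)]]);r=[]
    for P,q in zip(cor+blk,[(x1,y1),(x1,y1-475),(x1-310,y1-475),(x1-310,y1),(105,110),(105,-190),(-105,-190),(-105,110)]):
        r+=list(M@q+[x,y]-P[:2])
    return r
s=least_squares(res,[600,0,0,240,155]);x,y,a,y1,x1=s.x;print(s.x,np.round(s.fun,1))
M=np.array([[np.cos(a),-np.sin(a)],[np.sin(a),np.cos(a)]])
for n,p in dict(screwT=(611,127,101),screwB=(555,440,101),gripTopR=(606,223,145),gripbotR=(585,322,145),fixscrew=(348,77,101),fixscrewB=(285,384,101),skirt=(155,252,70),barT=(163,199,100),barB=(142,290,100),tin=(151,63,84),b1=(390,125,88.5),b2=(545,160,88.5),b3=(497,388,88.5),b4=(337,350,88.5)).items():
    P=Z(*p);print(n,np.round(P[:2],1),np.round(M.T@(P[:2]-[x,y]),1))
```

```text
[ 5.77321054e+02 -1.77945328e+01 -2.03973738e-01  2.60178417e+02
  1.32997720e+02] [ 2.5  1.5  1.5 -2.3 -2.5 -1.2 -1.5  2.   0.1  0.6  0.7 -0.1 -0.7 -0.1
 -0.1 -0.3]
screwT [ 659.3 -132.2] [103.4 -95.5]
screwB [453.  -89.8] [-107.1  -95.7]
gripTopR [ 584.8 -118.2] [ 27.6 -96.9]
gripbotR [ 522.9 -103.4] [-36.  -94.9]
fixscrew [695.5  41.5] [103.7  82. ]
fixscrewB [489.6  83.1] [-106.3   81.1]
skirt [583.3 174. ] [-33. 189.]
barT [613.1 164.5] [ -1.9 185.8]
barB [552.  177.4] [-64.3 186. ]
tin [712.7 176.8] [ 93.2 218. ]
b1 [665.8  13.4] [80.3 48.5]
b2 [640.6 -90.1] [ 76.6 -58. ]
b3 [487.6 -54.9] [-80.3 -54.5]
b4 [513.1  49.6] [-76.5  53. ]
```

The fit is good to about 2 mm: preheater origin (577.3, -17.8), yaw -0.204, slide grip at about y = -97 local, timer axis at about (-33, 187) local with the bar near 0 rad. I'll move to above the timer first for a close look on the way.

Emit:
jog_arm --pt "0 0 83.5 -50 -27.9 0 100" --pt "0 0 83.5 -50 -27.9 0 100" --pt "0 0 83.5 -50 -27.9 0 100" --pt "0 0 83.5 -50 -27.9 0 100" --pt "0 0 83.5 -50 -27.9 0 100" --pt "0 0 83.5 -50 -27.9 0 100" --pt "0 0 83.5 -50 -27.9 0 100" --pt "0 0 83.5 -50 -27.9 0 100" --pt "0 0 83.5 -50 -27.9 0 100" --pt "0 0 83.5 -50 -27.9 0 100" --pt "0 0 83.5 -50 -27.9 0 100" --pt "0 0 83.5 -50 -27.9 0 100" --pt "0 0 83.5 -50 -27.9 0 100" --pt "0 0 83.5 -50 -27.9 0 100" --pt "0 0 83.5 -50 -27.9 0 100"

```text
clock: 1.7
eef_pos: [582.0, 174.9, 219.7]
tool_rot: [0.774, 0.633, -0.0, -0.001]
contact_force: [-0.1, 0.6, 0.5]
width: 85.1
grip_force: 0.0
```

Run:
```python
from station import arm
import cv2
c=arm.capture("wrist");cv2.imwrite("pics/w1.png",c["pixels"]);print(arm.state()["joints"],c["fx"],c["cx"],c["cy"],c["R"],c["t"])
import pickle;pickle.dump(c,open("w1.pkl","wb"))
```

```text
[-0.7155566   0.36956359  0.50181599  1.43946052 -0.1789081   1.37832027
 -0.40843828] 338.30869935715015 315.55255331392664 200.5811629445827 [[ 0.9796365  -0.20077655 -0.00105244]
 [-0.19132552 -0.93508653  0.29834163]
 [-0.06088413 -0.29206499 -0.95445857]] [-532.8821296   237.00052986  465.43327839]
```

View pics/w1.png

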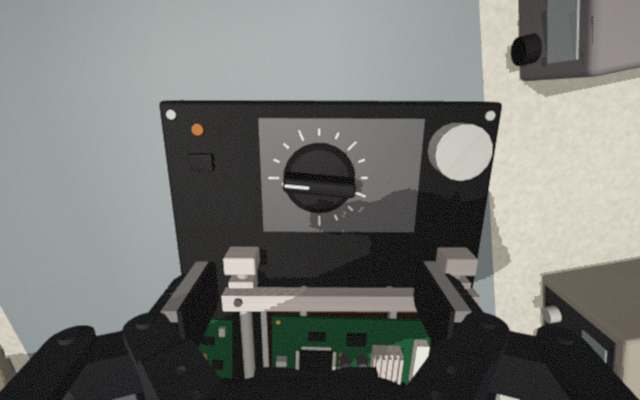

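Emit:
jog_arm --pt "0 0 0 -33.3 2.9 0 0" --pt "0 0 0 -33.3 2.9 0 0" --pt "0 0 0 -33.3 2.9 0 0" --pt "0 0 0 -33.3 2.9 0 0" --pt "0 0 0 -33.3 2.9 0 0" --pt "0 0 0 -33.3 2.9 0 0" --pt "0 0 0 -33.3 2.9 0 0" --pt "0 0 0 -33.3 2.9 0 0" --pt "0 0 0 -33.3 2.9 0 0" --pt "0 0 0 -33.3 2.9 0 0"

```text
clock: 2.75
eef_pos: [544.6, -156.4, 219.9]
tool_rot: [0.774, 0.633, 0.0, -0.0]
contact_force: [0.1, 0.9, 0.0]
width: -0.3
grip_force: 0.0
```

The wrist view shows the knob skirt centred at about (319,178), with the bar running from about (284,181) to (355,187), nearly along the preheater's x. Next is a close look at the slide's grip.

Run:
```python
from h import *
from station import arm
import cv2,pickle
c=pickle.load(open("w1.pkl","rb"))
o=np.array([577.3,-17.8]);a=-.204;M=np.array([[np.cos(a),-np.sin(a)],[np.sin(a),np.cos(a)]])
for p in[(319,178,70),(284,183,100),(355,188,100)]:
    P=ray(c,*p)[:2];print(P,M.T@(P-o))
c=arm.capture("wrist");cv2.imwrite("pics/w2.png",c["pixels"])
pickle.dump(c,open("w2.pkl","wb"))
```

```text
[583.85631858 178.52018024] [-33.35174498 193.57752863]
[555.65996023 187.30793555] [-62.74371914 196.47081782]
[612.80239963 171.21629232] [ -3.52620804 192.28922226]
```

View pics/w2.png

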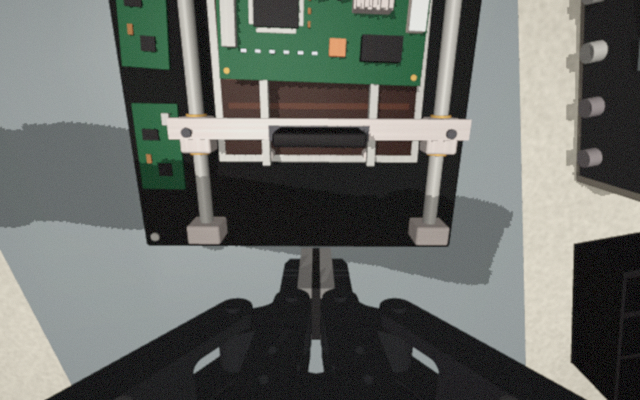

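Run:
```python
from h import *
import pickle
c=pickle.load(open("w2.pkl","rb"))
o=np.array([577.3,-17.8]);a=-.204;M=np.array([[np.cos(a),-np.sin(a)],[np.sin(a),np.cos(a)]])
for p in[(272,131,145),(366,131,145),(273,148,100),(320,141,101),(186,132,101),(451,133,101)]:
    P=ray(c,*p)[:2];print(p,P,M.T@(P-o))
print(M.T@(np.array([544,-159])-o), c["R"],-np.array(c["R"]).T@c["t"])
```

```text
(272, 131, 145) [525.16462854 -97.24410019] [-34.95987448 -88.35875276]
(366, 131, 145) [ 586.3069327  -109.69978158] [ 27.4379582  -88.16945696]
(273, 148, 100) [ 516.25493413 -113.79279192] [ -40.33225171 -106.36928899]
(320, 141, 101) [ 554.51599392 -115.73330643] [  -2.47144592 -100.51833363]
(186, 132, 101) [451.83079925 -87.58665929] [-108.72953965  -93.75812156]
(451, 133, 101) [ 657.55783478 -130.29388365] [101.38352391 -93.90194345]
[  -4.00406805 -145.01826588] [[ 9.79868431e-01 -1.99644127e-01 -2.84440495e-04]
 [-1.90501675e-01 -9.35420899e-01  2.97820169e-01]
 [-5.97241192e-02 -2.91770395e-01 -9.54621949e-01]] [558.10798343 -80.6974352  373.13916289]
```

The view shows the grip plate at about (272–366, 128–148), centred on the shut fingers at x≈316, with free space behind it. The push face is near y = -100 local. I'll descend and advance.

Emit:
jog_arm --pt "0 0 0 0 0 4 0" --pt "0 0 0 0 0 8 0" --pt "0 0 0 0 0 9.9 0" --pt "0 0 0 0 0 9.9 0" --pt "0 0 0 0.5 0 9.9 0" --pt "0 0 0 1.0 0 9.9 0" --pt "0 0 0 1.5 0 9.9 0" --pt "0 0 0 1.8 0 9.9 0" --pt "0 0 0 2.1 0 9.9 0" --pt "0 0 0 2.4 0 9.9 0" --pt "0 0 0 2.7 0 9.9 0" --pt "0 0 0 3.0 0 9.9 0" --pt "0 0 0 3.3 0 9.9 0" --pt "0 0 0 3.6 0 9.9 0" --pt "0 0 0 3.9 0 9.9 0" --pt "0 0 0 4.2 0 9.9 0" --pt "0 0 0 4.5 0 9.9 0"

```text
clock: 4.5
eef_pos: [552.8, -116.4, 121.0]
tool_rot: [0.776, 0.631, -0.001, 0.001]
contact_force: [-0.5, -5.6, 0.2]
width: -0.1
grip_force: 2.6
```

Emit:
jog_arm --pt "0 0 0 0.25 0 0 0" --pt "0 0 0 0.5 0 0 0" --pt "0 0 0 0.75 0 0 0" --pt "0 0 0 1.0 0 0 0" --pt "0 0 0 1.25 0 0 0" --pt "0 0 0 1.5 0 0 0" --pt "0 0 0 1.75 0 0 0" --pt "0 0 0 2.0 0 0 0" --pt "0 0 0 2.2 0 0 0" --pt "0 0 0 2.4 0 0 0"

```text
clock: 5.5
eef_pos: [557.6, -93.1, 121.0]
tool_rot: [0.776, 0.631, -0.001, 0.001]
contact_force: [-1.2, -5.9, -0.5]
width: 0.2
grip_force: 3.0
```

Run:
```python
from station import arm
import cv2
i=arm.capture("top")["pixels"][90:295,205:477]
cv2.imwrite("pics/z2.png",cv2.resize(i,None,fx=2.9,fy=2.9,interpolation=cv2.INTER_CUBIC))
```

```text
(no output)
```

View pics/z2.png

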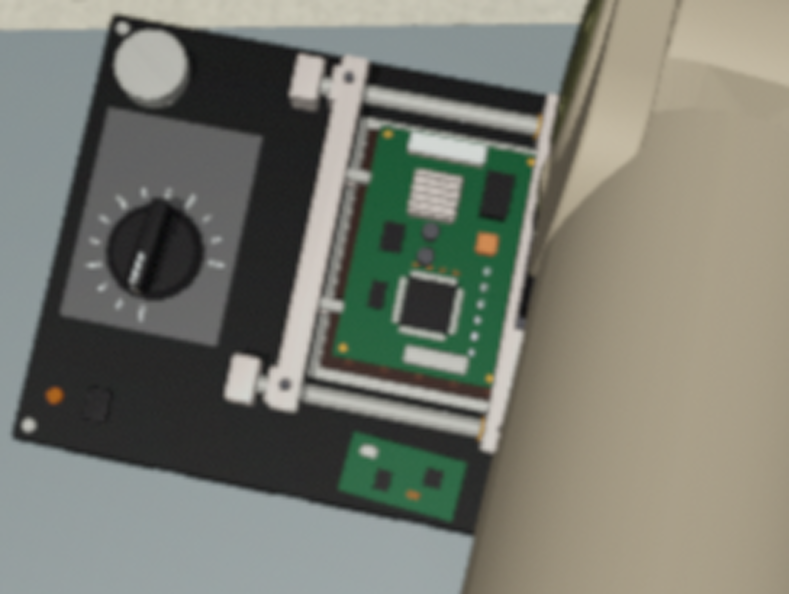

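The slide now touches the board, and about 12–15 mm remain to the fixed rail. I'll continue in smaller steps with force checks.

Emit:
jog_arm --pt "0 0 0 0.15 0 0 0" --pt "0 0 0 0.3 0 0 0" --pt "0 0 0 0.45 0 0 0" --pt "0 0 0 0.6 0 0 0" --pt "0 0 0 0.75 0 0 0" --pt "0 0 0 0.85 0 0 0"

```text
clock: 6.15
eef_pos: [559.3, -84.9, 120.9]
tool_rot: [0.776, 0.631, -0.001, 0.001]
contact_force: [-1.0, -6.4, -1.2]
width: -0.2
grip_force: 3.2
```

Emit:
jog_arm --pt "0 0 0 0.05 0 0 0" --pt "0 0 0 0.1 0 0 0" --pt "0 0 0 0.15 0 0 0" --pt "0 0 0 0.2 0 0 0"

```text
clock: 6.55
eef_pos: [559.7, -83.1, 121.0]
tool_rot: [0.776, 0.631, -0.001, 0.001]
contact_force: [-1.2, -5.8, -0.1]
width: 0.0
grip_force: 3.2
```

Emit:
jog_arm --pt "0 0 0 0.05 0 0 0" --pt "0 0 0 0.1 0 0 0" --pt "0 0 0 0.15 0 0 0" --pt "0 0 0 0.2 0 0 0"

```text
clock: 6.95
eef_pos: [560.1, -81.1, 121.0]
tool_rot: [0.776, 0.631, -0.001, 0.001]
contact_force: [-1.0, -6.0, -0.0]
width: -0.2
grip_force: 3.2
```

Emit:
jog_arm --pt "0 0 0 0.05 0 0 0" --pt "0 0 0 0.1 0 0 0" --pt "0 0 0 0.15 0 0 0"

```text
clock: 7.25
eef_pos: [560.4, -79.7, 121.0]
tool_rot: [0.776, 0.631, -0.001, 0.001]
contact_force: [-1.4, -6.4, 0.1]
width: -0.1
grip_force: 3.2
```

Emit:
jog_arm --pt "0 0 0 0.05 0 0 0" --pt "0 0 0 0.1 0 0 0" --pt "0 0 0 0.15 0 0 0"

```text
clock: 7.55
eef_pos: [560.7, -78.2, 120.9]
tool_rot: [0.776, 0.631, -0.001, 0.001]
contact_force: [-1.7, -6.5, -0.6]
width: -0.1
grip_force: 3.2
```

Emit:
jog_arm --pt "0 0 0 0.05 0 0 0" --pt "0 0 0 0.1 0 0 0" --pt "0 0 0 0.15 0 0 0"

```text
clock: 7.85
eef_pos: [561.0, -76.7, 121.0]
tool_rot: [0.776, 0.631, -0.001, 0.001]
contact_force: [-0.9, -6.7, 0.0]
width: 0.1
grip_force: 3.2
```

Emit:
jog_arm --pt "0 0 0 0.05 0 0 0" --pt "0 0 0 0.1 0 0 0"

```text
clock: 8.05
eef_pos: [561.2, -75.7, 121.0]
tool_rot: [0.776, 0.631, -0.001, 0.001]
contact_force: [-1.0, -7.1, 0.1]
width: -0.1
grip_force: 3.2
```

Emit:
jog_arm --pt "0 0 0 0.05 0 0 0" --pt "0 0 0 0.1 0 0 0"

```text
clock: 8.25
eef_pos: [561.4, -74.8, 120.9]
tool_rot: [0.776, 0.631, -0.001, 0.001]
contact_force: [-0.7, -5.7, 0.7]
width: 0.4
grip_force: 3.2
```

Emit:
jog_arm --pt "0 0 0 0.05 0 0 0" --pt "0 0 0 0.1 0 0 0"

```text
clock: 8.45
eef_pos: [561.6, -73.8, 121.0]
tool_rot: [0.776, 0.631, -0.001, 0.001]
contact_force: [-0.5, -5.4, -0.9]
width: 0.0
grip_force: 3.2
```

Emit:
jog_arm --pt "0 0 0 0.05 0 0 0" --pt "0 0 0 0.1 0 0 0"

```text
clock: 8.65
eef_pos: [561.8, -72.8, 121.0]
tool_rot: [0.776, 0.631, -0.001, 0.001]
contact_force: [-1.8, -7.4, 0.1]
width: -0.2
grip_force: 4.5
```

Grip force is rising a little, so the stop may be near. I'll go one small step at a time.

Emit:
jog_arm --pt "0 0 0 0.03 0 0 0" --pt "0 0 0 0.05 0 0 0"

```text
clock: 8.85
eef_pos: [561.8, -72.9, 121.0]
tool_rot: [0.776, 0.631, -0.001, 0.001]
contact_force: [-1.5, -8.1, 0.5]
width: 0.1
grip_force: 4.0
```

Emit:
jog_arm --pt "0 0 0 0.05 0 0 0" --pt "0 0 0 0.05 0 0 0"

```text
clock: 9.05
eef_pos: [561.8, -72.9, 121.0]
tool_rot: [0.776, 0.631, -0.001, 0.001]
contact_force: [-0.6, -8.3, 0.0]
width: 0.1
grip_force: 4.4
```

Emit:
jog_arm --pt "0 0 0 0.05 0 0 0" --pt "0 0 0 0.1 0 0 0" --pt "0 0 0 0.1 0 0 0"

```text
clock: 9.35
eef_pos: [561.8, -72.8, 121.0]
tool_rot: [0.776, 0.63, -0.002, 0.001]
contact_force: [-2.2, -9.9, 0.1]
width: -0.3
grip_force: 5.6
```

Emit:
jog_arm --pt "0 0 0 0.05 0 0 0" --pt "0 0 0 0.1 0 0 0" --pt "0 0 0 0.1 0 0 0"

```text
clock: 9.65
eef_pos: [561.8, -72.8, 121.0]
tool_rot: [0.777, 0.63, -0.002, 0.002]
contact_force: [-2.6, -13.0, 1.1]
width: -0.1
grip_force: 6.7
```

Emit:
jog_arm --pt "0 0 0 0.05 0 0 0" --pt "0 0 0 0.06 0 0 0" --pt "0 0 0 0.06 0 0 0" --pt "0 0 0 0.06 0 0 0" --pt "0 0 0 0.06 0 0 0"

```text
clock: 10.15
eef_pos: [561.8, -72.8, 121.0]
tool_rot: [0.777, 0.63, -0.002, 0.002]
contact_force: [-2.9, -14.1, 0.3]
width: -0.2
grip_force: 7.4
```

Run:
```python
from station import arm
import cv2,numpy as np
f=[arm.state()["contact_force"]]
i=arm.capture("top")["pixels"][90:295,205:477]
f+=[arm.state()["contact_force"]]
print(np.round(f,1))
cv2.imwrite("pics/z3.png",cv2.resize(i,None,fx=2.9,fy=2.9,interpolation=cv2.INTER_CUBIC))
```

```text
[[ -2.9 -14.1   0.3]
 [ -3.2 -14.7   0.4]]
```

View pics/z3.png

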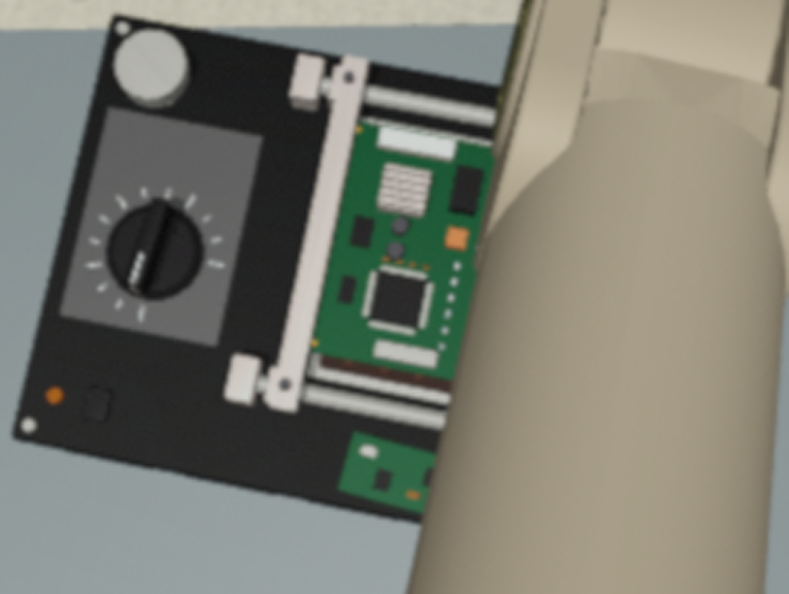

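The board lies flush and square on the fixed rail and is held at about 15 N. Next I'll retract, lift, and move over the timer in grasp orientation.

Emit:
jog_arm --pt "0 0 0 -1.0 0 0 0" --pt "0 0 0 -3 0 0 0" --pt "0 0 0 -3.9 0 0 0" --pt "0 0 0 -3.9 0 -4 0" --pt "0 0 0 -3.9 0 -8 0" --pt "0 0 -90 24.2 -2.9 -8 100" --pt "0 0 -90 24.2 -2.9 -8 100" --pt "0 0 -90 24.2 -2.9 -8 100" --pt "0 0 -90 24.2 -2.9 -8 100" --pt "0 0 -90 24.2 -2.9 -8 100" --pt "0 0 -90 24.2 -2.9 -8 100" --pt "0 0 -90 24.2 -2.9 -8 100" --pt "0 0 -90 24.2 -2.9 -8 100" --pt "0 0 -90 24.2 -2.9 -8 100" --pt "0 0 -90 24.2 -2.9 -8 100" --pt "0 0 -90 24.2 -2.9 -8 100" --pt "0 0 -90 24.2 -2.9 -8 100" --pt "0 0 -90 24.2 -2.9 -8 100"

```text
clock: 12.0
eef_pos: [583.3, 175.9, 200.9]
tool_rot: [0.103, 0.995, 0.0, -0.0]
contact_force: [-0.4, -0.2, -1.2]
width: 85.2
grip_force: 0.0
```

Run:
```python
from station import arm
import cv2,pickle,numpy as np
from scipy.spatial.transform import Rotation as Ro
c=arm.capture("wrist");s=arm.state();c["s"]=s;pickle.dump(c,open("w3.pkl","wb"))
i=np.clip(c["pixels"][90:310,180:460].astype(float)*1.8,0,255).astype('uint8')
cv2.imwrite("pics/w3.png",cv2.resize(i,None,fx=2.7,fy=2.7,interpolation=cv2.INTER_CUBIC))
print(np.round(s["eef_pos"],1),np.round(s["joints"],2),np.round(Ro.from_quat(s["tool_rot"]).as_matrix(),3),s["width"])
```

```text
[583.3 175.8 200.9] [-0.54  0.36  0.26  1.46 -0.09  1.34  1.09] [[-0.979  0.204 -0.   ]
 [ 0.204  0.979  0.   ]
 [ 0.     0.    -1.   ]] 85.63040297826619
```

View pics/w3.png

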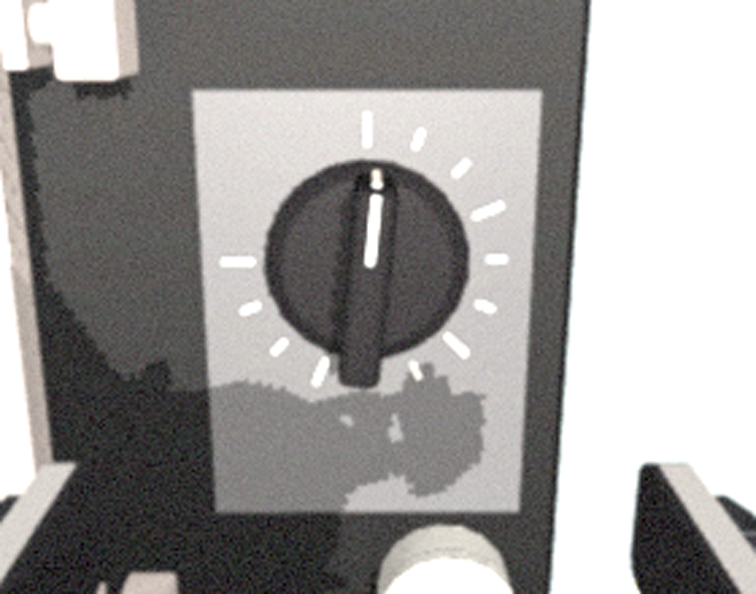

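Run:
```python
from h import *
import pickle
c=pickle.load(open("w3.pkl","rb"))
o=np.array([577.3,-17.8]);a=-.204;M=np.array([[np.cos(a),-np.sin(a)],[np.sin(a),np.cos(a)]])
Q={}
for p in[(376,192,100),(360,382,100),(368,258,70),(375,200,100),(370,262,100),(5,600,200)]:
    P=ray(c,(p[0]+.5)/2.7+179.5,(p[1]+.5)/2.7+89.5,p[2])[:2];q=M.T@(P-o);Q[p]=P;print(p,P.round(1),q.round(1))
print(M.T@(np.array(c["s"]["eef_pos"][:2])-o))
```

```text
(376, 192, 100) [554.3 185.2] [-63.7 194.1]
(360, 382, 100) [609.7 168.8] [ -6.1 189.3]
(368, 258, 70) [580.3 177.5] [-36.6 191.9]
(375, 200, 100) [556.4 184.5] [-61.4 193.8]
(370, 262, 100) [573.8 179.4] [-43.3 192.4]
(5, 600, 200) [600.2 100. ] [ -1.5 120. ]
[-33.32642755 190.83210904]
```

The bar is turned about 0.08 rad clockwise, with its axis at about (-34.5, 191.7) local. I'll correct, descend, and close on it.

Emit:
jog_arm --pt "0 0 4.6 0.12 0.08 4 100" --pt "0 0 4.6 0.12 0.08 8 100" --pt "0 0 4.6 0.12 0.08 10 100" --pt "0 0 4.6 0.12 0.08 10.8 100" --pt "0 0 4.6 0.12 0.08 10.8 100" --pt "0 0 4.6 0.12 0.08 10.8 0" --pt "0 0 4.6 0.12 0.08 10.8 0" --pt "0 0 4.6 0.12 0.08 10.8 0" --pt "0 0 4.6 0.12 0.08 10.8 0" --pt "0 0 4.6 0.12 0.08 10.8 0" --pt "0 0 4.6 0.12 0.08 10.8 0" --pt "0 0 4.6 0.12 0.08 10.8 0" --pt "0 0 4.6 0.12 0.08 10.8 0" --pt "0 0 4.6 0.12 0.08 10.8 0"

```text
clock: 13.45
eef_pos: [582.3, 176.6, 92.9]
tool_rot: [0.141, 0.99, -0.0, -0.0]
contact_force: [1.0, -0.2, -0.1]
width: 0.0
grip_force: 0.0
```

Run:
```python
from station import arm
import cv2,numpy as np
s=arm.state();print(s["width"],s["grip_force"],np.round(s["contact_force"],1))
w=arm.capture("wrist")["pixels"][120:400,160:480];t=arm.capture("scene")["pixels"][200:370,260:470]
w=cv2.resize(w,(400,350));t=cv2.resize(t,(400,324))
t=cv2.copyMakeBorder(t,0,26,0,0,0)
cv2.imwrite("pics/m4.png",np.clip(np.hstack([w,t]).astype(float)*1.6,0,255).astype('uint8'))
```

```text
0.031290145122856224 0.0 [ 1.  -0.2 -0.1]
```

View pics/m4.png

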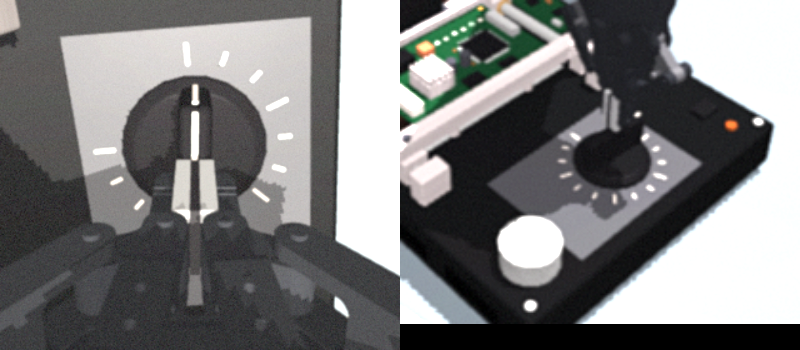

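Run:
```python
from station import arm
import numpy as np
w=arm.capture("wrist");t=arm.capture("scene")
o=np.array([577.3,-17.8]);a=-.204;M=np.array([[np.cos(a),-np.sin(a)],[np.sin(a),np.cos(a)]])
def pr(c,X):
    p=np.array(c["R"])@X+c["t"];return np.array([c["fx"]*p[0]/p[2]+c["cx"],c["fy"]*p[1]/p[2]+c["cy"]])
L=lambda x,y,z:np.append(M@[x,y]+o,z)
for n,X in dict(tcp=[582.3,176.6,93],tip=[582.3,176.6,74],axis70=L(-34.5,191.7,70),axis100=L(-34.5,191.7,100),barm=L(-65,194,100),barp=L(-4,189,100)).items():
    X=np.array(X);p=pr(w,X);q=pr(t,X)
    print(n,"wcrop",((p-[160,120])*1.25).round(),"scrop",((q-[260,200])*400/210+[400,0]).round())
j=arm.state();print(j["width"],j["grip_force"],np.round(j["ft_torque"],2))
```

```text
tcp wcrop [194. 173.] scrop [614. 132.]
tip wcrop [194. 153.] scrop [613. 148.]
axis70 wcrop [194. 149.] scrop [613. 151.]
axis100 wcrop [194. 181.] scrop [615. 126.]
barm wcrop [194. 106.] scrop [641. 110.]
barp wcrop [194. 249.] scrop [588. 142.]
0.3013656005936961 0.0 [ 0.01  0.05 -0.  ]
```

Run:
```python
from station import arm
import numpy as np,pickle
w=arm.capture("wrist")["pixels"].mean(2);v=pickle.load(open("w2.pkl","rb"))["pixels"].mean(2)
for r in (255,265,275,285,300,320):
    print(r,"now",w[r,292:342:2].astype(int));print(r,"shut",v[r,292:342:2].astype(int))
```

```text
255 now [ 36  27  33  32  93 136 136 136 138 135  84  34  35  43 129 139 141 136
 136 132  65  48  35  27  35]
255 shut [161 157 140 156 133 103 103 100 102 108  64  16  19  33 101 104 106 105
 108 106 109 111 114 111 112]
265 now [ 42  30  42  41 126 137 134 136 136 136  80  34  35  36 125 135 134 136
 133 137  98  44  46  43  41]
265 shut [ 23  29  24  26  85 104 104  99  96  93  51  23  28  23  96 103 107 103
 108 109  75  23  16  21  22]
275 now [ 43  50  44  92 136 133 131 136 136 131  71  37  41  36 110 135 136 132
 136 135 132  63  73  72  73]
275 shut [ 37  41  40  65  96  97  96  95  92  94  36  22  28  25  75  98 102 106
 101  98  88  45  44  40  42]
285 now [ 36  31  45 126 128 112 113 109 128 129  53  36  37  24  91 135 134 134
 136 135 136  88  32  35  35]
285 shut [25 30 24 89 93 93 92 97 95 92 33 20 23 24 64 92 97 93 93 93 93 63 23 34
 28]
300 now [73 68 56 42 44 39 38 40 41 39 46 51 49 51 44 34 41 40 40 40 41 52 60 72
 73]
300 shut [43 36 41 29 28 22 29 25 26 32 39 43 48 46 32 28 24 28 30 25 24 29 35 39
 37]
320 now [38 34 35 29 33 39 36 29 37 35 50 48 51 42 29 39 33 36 34 35 34 30 32 35
 32]
320 shut [28 22 25 30 31 25 26 24 25 24 38 41 42 45 22 31 32 27 26 19 33 20 24 25
 30]
```

The readings and the image agree that the fingers shut on nothing. The pad tips end at about row 160 in the left half of the picture, which puts them just above the bar's top (z≈103) rather than at z≈74. The true fingertip height is about 25–30 mm above what the TCP figure implies, so I'll open and lower carefully while watching the force.

Emit:
jog_arm --pt "0 0 0 0 0 0 100" --pt "0 0 0 0 0 0 100" --pt "0 0 0 0 0 0 100" --pt "0 0 0 0 0 0 100" --pt "0 0 0 0 0 0 100" --pt "0 0 0 0 0 0 100" --pt "0 0 0 0 0 0.5 100" --pt "0 0 0 0 0 1.0 100" --pt "0 0 0 0 0 1.5 100" --pt "0 0 0 0 0 1.8 100" --pt "0 0 0 0 0 1.8 100"

```text
clock: 14.8
eef_pos: [581.9, 176.5, 74.1]
tool_rot: [0.141, 0.99, -0.0, -0.001]
contact_force: [-0.5, -0.7, 0.2]
width: 85.3
grip_force: 0.0
```

Emit:
jog_arm --pt "0 0 0 0 0 0 25" --pt "0 0 0 0 0 0 25" --pt "0 0 0 0 0 0 25" --pt "0 0 0 0 0 0 25" --pt "0 0 0 0 0 0 25" --pt "0 0 0 0 0 0 25"

```text
clock: 15.4
eef_pos: [582.4, 176.6, 75.0]
tool_rot: [0.141, 0.99, 0.0, -0.0]
contact_force: [-0.5, -0.1, 1.1]
width: 21.0
grip_force: 0.0
```

Emit:
jog_arm --pt "0 0 0 0 0 0 0" --pt "0 0 0 0 0 0 0" --pt "0 0 0 0 0 0 0" --pt "0 0 0 0 0 0 0" --pt "0 0 0 0 0 0 0"

```text
clock: 15.9
eef_pos: [582.4, 176.5, 75.2]
tool_rot: [0.141, 0.99, -0.0, -0.0]
contact_force: [-1.7, -2.3, 5.3]
width: 11.1
grip_force: 60.0
```

The grip is firm: 11 mm wide at 60 N. Winding stage 1 follows, clockwise 140° with positive tool-z turns.

Emit:
jog_arm --pt "0 0 7 0 0 0 0" --pt "0 0 14 0 0 0 0" --pt "0 0 21 0 0 0 0" --pt "0 0 28 0 0 0 0" --pt "0 0 35 0 0 0 0"

```text
clock: 16.4
eef_pos: [583.2, 177.8, 75.2]
tool_rot: [0.434, 0.901, 0.001, 0.001]
contact_force: [2.7, 2.4, 0.4]
width: 11.7
grip_force: 59.4
```

Run:
```python
from station import arm
import numpy as np
s=arm.state();print(np.round(s["joints"],2),np.round(s["ft_torque"],2),np.round(s["contact_force"],1),s["width"],s["grip_force"])
```

```text
[-0.63  0.47  0.38  1.62 -0.19  1.09  0.47] [ 0.53 -0.67  0.15] [2.7 2.4 0.4] 11.742659972674886 59.35387194156647
```

Emit:
jog_arm --pt "0 0 7 0 0 0 0" --pt "0 0 14 0 0 0 0" --pt "0 0 21 0 0 0 0" --pt "0 0 28 0 0 0 0" --pt "0 0 35 0 0 0 0" --pt "0 0 42 0 0 0 0" --pt "0 0 49 0 0 0 0" --pt "0 0 56 0 0 0 0" --pt "0 0 63 0 0 0 0" --pt "0 0 70 0 0 0 0" --pt "0 0 77 0 0 0 0" --pt "0 0 84 0 0 0 0" --pt "0 0 91 0 0 0 0" --pt "0 0 98 0 0 0 0" --pt "0 0 105 0 0 0 0" --pt "0 0 105 0 0 0 0"

```text
clock: 18.0
eef_pos: [587.2, 176.6, 75.4]
tool_rot: [0.979, 0.204, 0.005, 0.001]
contact_force: [19.2, 1.0, -12.7]
width: 11.4
grip_force: 58.6
```

Run:
```python
from station import arm
import numpy as np
s=arm.state();print(np.round(s["joints"],2),np.round(s["ft_torque"],2),np.round(s["contact_force"],1),s["width"],s["grip_force"])
```

```text
[-0.9   0.56  0.77  1.63 -0.42  1.12 -1.19] [ 0.19 -4.4  -0.05] [ 19.2   1.  -12.7] 11.432312447797013 58.57689321041107
```

Forces show the grip is about 2.5 mm off the axis; from three poses the axis is (584.8, 175.7). I'll release, lift, turn back half a turn, recentre, and regrasp.

Emit:
jog_arm --pt "0 0 0 0 0 0 100" --pt "0 0 0 0 0 0 100" --pt "0 0 0 0 0 0 100" --pt "0 0 0 0 0 0 100" --pt "0 0 0 0 0 0 100" --pt "0 0 0 0 0 0 100" --pt "0 0 0 0 0 -4 100" --pt "0 0 -90 0.19 0.17 -4 100" --pt "0 0 -90 0.19 0.17 -4 100" --pt "0 0 -90 0.19 0.17 -4 100" --pt "0 0 -90 0.19 0.17 -4 100" --pt "0 0 -90 0.19 0.17 -4 100" --pt "0 0 -90 0.19 0.17 -4 100" --pt "0 0 -90 0.19 0.17 -4 100" --pt "0 0 -90 0.19 0.17 -4 100" --pt "0 0 -90 0.19 0.17 -4 100" --pt "0 0 -90 0.19 0.17 -4 100" --pt "0 0 -90 0.19 0.17 -4 100" --pt "0 0 -90 0.19 0.17 -4 100"

```text
clock: 19.9
eef_pos: [584.8, 175.7, 115.1]
tool_rot: [0.546, 0.838, 0.0, -0.0]
contact_force: [0.2, -0.5, 1.0]
width: 85.4
grip_force: 0.0
```

Emit:
jog_arm --pt "0 0 -90 0 0 0 100" --pt "0 0 -90 0 0 0 100" --pt "0 0 -90 0 0 0 100" --pt "0 0 -90 0 0 0 100" --pt "0 0 -90 0 0 0 100" --pt "0 0 -90 0 0 0 100" --pt "0 0 -90 0 0 0 100" --pt "0 0 -90 0 0 0 100" --pt "0 0 -90 0 0 0 100" --pt "0 0 -90 0 0 0 100" --pt "0 0 -90 0 0 0 100" --pt "0 0 -90 0 0 0 100"

```text
clock: 21.1
eef_pos: [584.8, 175.6, 114.9]
tool_rot: [-0.205, 0.979, 0.0, -0.0]
contact_force: [-0.4, -0.5, -0.5]
width: 85.2
grip_force: 0.0
```

Run:
```python
from station import arm
import cv2,pickle,numpy as np
c=arm.capture("wrist");s=arm.state();c["s"]=s;pickle.dump(c,open("w5.pkl","wb"))
t=arm.capture("top")["pixels"][90:295,205:477]
i=c["pixels"][60:400,140:500]
i=cv2.resize(i,(424,400));t=cv2.resize(t,(370,279));t=cv2.copyMakeBorder(t,0,121,0,0,0)
cv2.imwrite("pics/m5.png",np.clip(np.hstack([i,t]).astype(float)*1.6,0,255).astype('uint8'))
print(np.round(s["eef_pos"],1),np.round(s["joints"],2),s["tool_rot"],s["width"])
```

```text
[584.8 175.6 114.9] [-0.47  0.42  0.17  1.56 -0.07  1.16  1.69] [-2.03900747e-01  9.78991558e-01  7.77147311e-06 -1.22060271e-04] 85.23226109743851
```

View pics/m5.png

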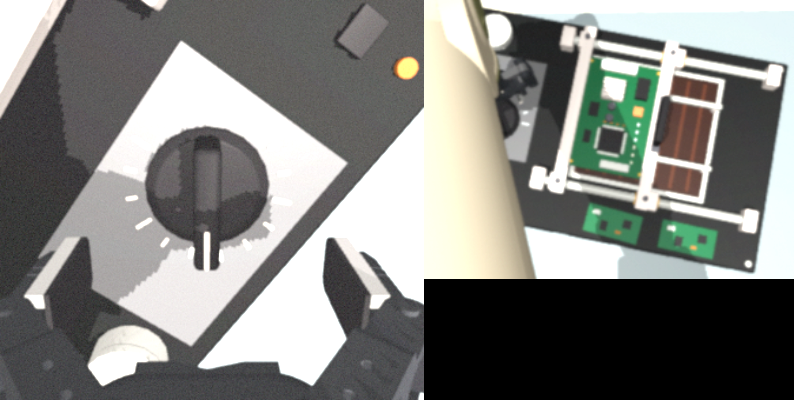

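The left half shows the bar wound and upright in the image (column ~207), centred between the open fingers. The right half shows the slide closed on a squared board, with the spare boards untouched. I'll lower, close and wind.

Emit:
jog_arm --pt "0 0 0 0 0 2 100" --pt "0 0 0 0 0 3.5 100" --pt "0 0 0 0 0 4 100" --pt "0 0 0 0 0 4 0" --pt "0 0 0 0 0 4 0" --pt "0 0 0 0 0 4 0" --pt "0 0 0 0 0 4 0" --pt "0 0 0 0 0 4 0" --pt "0 0 0 0 0 4 0" --pt "0 0 0 0 0 4 0" --pt "0 0 0 0 0 4 0" --pt "0 0 0 0 0 4 0" --pt "0 0 0 0 0 4 0"

```text
clock: 22.5
eef_pos: [585.2, 175.7, 75.7]
tool_rot: [-0.206, 0.979, -0.0, 0.0]
contact_force: [-1.5, -1.6, 7.3]
width: 11.3
grip_force: 59.5
```

Emit:
jog_arm --pt "0 0 7 0 0 0 0" --pt "0 0 14 0 0 0 0" --pt "0 0 21 0 0 0 0" --pt "0 0 28 0 0 0 0" --pt "0 0 35 0 0 0 0" --pt "0 0 42 0 0 0 0" --pt "0 0 49 0 0 0 0" --pt "0 0 56 0 0 0 0" --pt "0 0 63 0 0 0 0" --pt "0 0 70 0 0 0 0" --pt "0 0 77 0 0 0 0" --pt "0 0 84 0 0 0 0" --pt "0 0 91 0 0 0 0" --pt "0 0 98 0 0 0 0" --pt "0 0 105 0 0 0 0" --pt "0 0 110 0 0 0 0"

```text
clock: 24.1
eef_pos: [585.1, 175.5, 75.7]
tool_rot: [0.685, 0.728, 0.0, 0.0]
contact_force: [-2.3, -2.8, 6.4]
width: 11.1
grip_force: 59.7
```

Run:
```python
from station import arm
import numpy as np
s=arm.state();print(np.round(s["joints"],2),np.round(s["ft_torque"],2),np.round(s["contact_force"],1),s["width"],s["grip_force"],np.round(s["tool_rot"],4))
```

```text
[-0.75  0.5   0.55  1.62 -0.29  1.1  -0.07] [-0.53  0.46  0.25] [-2.3 -2.8  6.4] 11.055406121490863 59.726577401161194 [6.853e-01 7.282e-01 1.000e-04 3.000e-04]
```

Emit:
jog_arm --pt "0 0 3 0 0 0 0" --pt "0 0 6 0 0 0 0" --pt "0 0 9 0 0 0 0" --pt "0 0 11 0 0 0 0" --pt "0 0 13 0 0 0 0"

```text
clock: 24.6
eef_pos: [585.1, 175.5, 75.7]
tool_rot: [0.762, 0.647, 0.0, 0.0]
contact_force: [-2.3, -1.6, 6.4]
width: 11.2
grip_force: 59.8
```

```bash
cat > st.py <<'E'
from station import arm
import numpy as np
s=arm.state();q=s["tool_rot"];print(np.round(s["ft_torque"],2),np.round(s["contact_force"],1),round(s["width"],1),"turned deg since regrasp",np.degrees(2*(np.arctan2(.979,-.2045)-np.arctan2(q[1],q[0]))))
E
python3 st.py
```

```text
[-0.5   0.53  0.22] [-2.3 -1.6  6.4] 11.2 turned deg since regrasp 122.92665343501476
```

Emit:
jog_arm --pt "0 0 1 0 0 0 0" --pt "0 0 2 0 0 0 0" --pt "0 0 3 0 0 0 0" --pt "0 0 4 0 0 0 0" --pt "0 0 4 0 0 0 0"

```text
clock: 25.1
eef_pos: [585.0, 175.4, 75.7]
tool_rot: [0.784, 0.621, 0.0, 0.0]
contact_force: [-2.2, -3.4, 6.8]
width: 11.1
grip_force: 62.8
```

```bash
python3 st.py
```

```text
[-0.69  0.49  1.1 ] [-2.2 -3.4  6.8] 11.1 turned deg since regrasp 126.7898785495184
```

The torque jumped from 0.22 to 1.1 Nm at about 4.7 rad total, so this is the solid stop. I'll release and lift away.

Emit:
jog_arm --pt "0 0 4 0 0 0 100" --pt "0 0 4 0 0 0 100" --pt "0 0 4 0 0 0 100" --pt "0 0 4 0 0 0 100" --pt "0 0 4 0 0 0 100" --pt "0 0 4 0 0 0 100" --pt "0 0 4 0 0 -4 100" --pt "0 0 4 0 0 -9 100" --pt "0 0 4 0 0 -14 100" --pt "0 0 4 0 0 -14 100" --pt "0 0 4 0 0 -14 100"

```text
clock: 26.2
eef_pos: [585.6, 175.9, 216.6]
tool_rot: [0.805, 0.593, 0.002, 0.0]
contact_force: [-0.4, -0.7, -1.2]
width: 85.3
grip_force: 0.0
```

Run:
```python
from h import *
from station import arm
import cv2,pickle
# bar angle from the wrist picture: bright pointer stroke on the bar, near the knob axis
c=arm.capture("wrist");A=np.array([584.8,175.7])
g=c["pixels"].min(2)
P=[]
for v,u in zip(*np.where(g>150)):
    X=ray(c,u,v,100)[:2]
    if np.linalg.norm(X-A)<31: P.append(X)
P=np.array(P);print(len(P))
if len(P):
    m=P.mean(0)-A;w=np.arctan2(m[1],m[0]);w0=np.pi-.204
    print("pointer yaw",w,"timer",(w0-w)%(2*np.pi),np.linalg.norm(m))
s=arm.state();print(s["clock"],np.round(s["eef_pos"]),np.round(s["contact_force"],1),s["width"])
```

```text
58
pointer yaw -1.4839065712769632 timer 4.421499224866756 19.092633453396694
26.25 [585. 176. 215.] [ 0.1 -0.4 -1.2] 85.24997065691878
```

Run:
```python
from h import *
from station import arm
import cv2
c=arm.capture("wrist");A=np.array([584.8,175.7])
g=(c["pixels"].min(2)>130).astype('uint8')
n,l,st,ce=cv2.connectedComponentsWithStats(g)
for k in range(1,n):
    X=ray(c,*ce[k],100)[:2]
    if np.linalg.norm(X-A)<45 and st[k,4]>5:
        v,u=np.where(l==k);Q=np.array([ray(c,a,b,100)[:2] for a,b in zip(u,v)])
        d=np.linalg.svd(Q-Q.mean(0))[2][0];L=np.ptp((Q-Q.mean(0))@d)
        print(st[k,4],(X-A).round(1),"len",L.round(1),"axis timer mod pi",(np.pi-.204-np.arctan2(d[1],d[0]))%np.pi)
```

```text
52 [32.3 30.9] len 10.0 axis timer mod pi 2.37092688040822
34 [38.1 17.6] len 6.6 axis timer mod pi 2.692089999702808
36 [-29.7  31.5] len 7.3 axis timer mod pi 0.402023043368295
32 [38.   3.1] len 6.6 axis timer mod pi 3.1213610824915077
52 [-35.6  18. ] len 10.7 axis timer mod pi 0.007055549665889949
34 [ 32.2 -10. ] len 9.5 axis timer mod pi 0.36660886929685477
62 [ -5.5 -20.1] len 23.5 axis timer mod pi 1.5188402165578803
12 [ 22.2 -20.8] len 4.9 axis timer mod pi 0.8498384661512031
11 [  8.5 -26.1] len 4.0 axis timer mod pi 1.322425298063818
```

The pointer reads about 4.7 rad, fully wound, and the arm is clear of everything, so I'm handing in.

```bash
python3 -c "
from station import arm
print(arm.sign_off())"
```

```text
the job is handed in; nothing more can be done
None
```

The board is squared and nipped between the slide and the fixed rail at about 15 N, the timer is wound to its stop at about 4.7 rad, nothing is being touched, the spare boards and tin look undisturbed, and the job is handed in (no verdict was returned).

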